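Settle a cup of wall anchors on a touch-run shaker

ROBOT

A 6-joint arm with a two-finger parallel gripper is mounted at the origin on the work surface. World frame = base frame: x ahead of the robot, y to its left, z up, the work surface at z = 0. Lengths are in m, angles in rad, forces in N, time in s.
With the tool pointing down it reaches from about 0.35 to 0.975 m from the base axis. Payload 4.9 kg.
Tool frame: the origin (TCP) lies on the centre line of the jaws, within the pads' length; the fingertips stand 22 mm ahead of it and the grasp point (between the pads) lies 3 mm ahead of it (manip.tcp_to_tips is the distance from the TCP to the fingertips, in m); z points along the fingers, x is the direction in which the jaws open and shut, and the axes are right-handed (so a half turn about z gives the same grasp; the last joint's range is limited). The gripper opens to 85 mm and grips with 20 to 120 N. Pads are 22 mm wide; open, the fingers measure 114 mm over their backs; the gripper's body (76 mm by 85 mm) begins 54 mm behind the grasp point. The pads swing forward as they close: fully open they stand 13 mm farther back than shut.
Start: joints at [1.173, 0.053, 1.613, -0, 1.476, -0.119], TCP at [0.172, 0.601, 0.253] pointing down, gripper open.
Joint ranges: [-3.01, 3.01], [-1.01, 2.22], [0.06, 2.58], [-1.02, 4.17], [0.09, 2.62], [-3.14, 3.14]. Speed limits (rad/s): [2.57, 2.57, 3.14, 3.14, 3.14, 3.14].

INTERFACE

Orientations are given as a unit quaternion [w, x, y, z].
In Python, from plant import manip gives the robot as it stands.
- The arm moves only by the shell command python3 -m pendant 'ROWS'. ROWS is a JSON object of lists of equal length, an entry for each row: "linear": the shift along the tool's x, y, z in cm, a list of three; "rotation": the turn, a rotation vector about the tool's x, y, z in degrees, a list of three; "grip": the closure, from 0 (fully open) to 1 (shut). A call has exactly 10 rows; each row is the pose to reach, as a shift and turn from the pose commanded when the call began, along the tool's axes at that moment; what a row does not reach only later rows make up. A row lasts 1/12 s, in which the tool goes at most 41.7 mm and 7.16 degrees, less where a joint would pass 70% of its speed; a pose out of reach is approached as far as the arm can. A call with a gripper value outside its range is refused whole. The fingers move at their own pace and stop on an object; the grip force is fixed at half the most. Time passes only in rows, so rows that repeat a pose let the fingers close, or fill a call up. It gives the time, the measured TCP pose, the force and the opening at its end, in the units of the state.
- manip.state(): the state, without advancing time (a new reading comes with each control period).
- manip.grab_frame(name): name is "scene" or "top" or "wrist"; returns the picture (384x512x3 uint8, red, green, blue); there is no depth.
- manip.calibration(name): a dict with "fx", "fy", "cx", "cy" (pixels), "cam_to_world" (4x4, takes a point from camera to world coordinates). Camera axes: x right, y up, looking along -z (the intrinsics and any distortion apply to the point x, -y, -z); pixel columns grow to the right and rows downward; lengths in m; the calibration is good to about 2 mm. A picture is of the moment at which its call begins: read the wrist's pose just before it. calibration takes no time and is no camera call; for the wrist camera it gives the pose at the moment of the call.
- manip.job_done(): hands the job in, once; it reports no verdict.
The state is a dict: "time": time; "joint_pos": joint angles; "joint_vel": joint speeds; "joint_efforts": joint torques, N m; "tool_pos": TCP position; "tool_rot": TCP orientation; "contact_force": force on the tool from outside, world axes, zero at the start; "ft_torque": the same for the moment, N m; "gripper_width": opening from 0.0 (shut) to 1.0 (fully open).
Only numpy, scipy, OpenCV 4.12 (cv2) and the standard library are available. Lean on these libraries where they do the work, as an engineer would, in place of code of your own. Each camera call takes 0.05 s, during which the arm holds its last target. There are 200 camera calls.

TASK

Level out the wall anchors for counting: pick up the tin cup that holds them, set it upright on the middle of the shaker's sprung pad and, with the cup, press the pad all the way down for about a second, then ease up and hold it steady at half its travel. Finish while still gripping the cup and holding the pad half down; do not let go. Touch the shaker only with the cup, keep the anchors in the cup and leave the eye bolt, tape measure and washer where they lie.

Things in the scene. Friction and masses are not known exactly. Their poses are not given: they have to be found in the camera images.
- cup: open round tin cup with straight walls, standing upright: 56 mm outside diameter, 85 mm high, wall 2.5 mm, bottom 4 mm thick, about 100 to 170 g (with 30 g of anchors besides). Origin at the centre of its underside, z up to the mouth. It starts on the counter, to the left or to the right of the robot's middle line (the shaker is on the other side). It is round, so any grasp direction across the outside will do.
- shaker: touch-run shaker fixed to the counter: grey housing 150 mm (x) by 130 mm (y), its top 50 mm above the counter, with a round sprung pad above the middle. Origin at the centre of its underside, z up. On its +x side an aluminium post 8 by 20 mm (centre 64 mm from the pad's axis) rises to 99 mm above the counter; a small dark pointer on the post, 80 mm above the counter, shows where the pad's top face is at half travel.
- pad_top (a point): centre of the top face of the sprung pad, a flat rubber-topped disc of 90 mm diameter and 12 mm thickness; the point moves with the pad. It is 95 mm above the counter when free, 80 mm at half travel and 65 mm fully down.
- pad (a joint): travel of the sprung pad straight down, in m: 0 free (top), 0.030 fully down on its stop, 0.015 half travel. It starts at 0 and springs back when let go. It takes about 5 N to start it moving, 9 N at half travel and 14 N fully down; the loaded cup's own weight does not move it.
- eyebolt: bystander: chrome eye bolt lying flat, 125 mm long along its x, shank 10 mm thick, the eye at +x 46 mm across; origin on the counter near the middle of its length.
- tape: bystander: yellow tape-measure case standing on edge, 75 by 42 by 66 mm high; origin at the centre of its underside. (Also on the counter, not listed: a fixed clear acrylic bin with its lid propped up, 240 mm tall, well to the right, more than 0.4 m right of the robot's middle line; it plays no part.)
- washer: bystander: flat steel fender washer, 80 mm across, 20 mm hole, 4 mm thick; origin at the centre of its underside.
- anchor1: one of three alike black nylon wall anchors, 10 mm thick and 36 mm long along its x, 10 g, lying loose on the bottom of the cup; origin at its middle.
- anchor2: one of three alike black nylon wall anchors, 10 mm thick and 36 mm long along its x, 10 g, lying loose on the bottom of the cup; origin at its middle.
- anchor3: one of three alike black nylon wall anchors, 10 mm thick and 36 mm long along its x, 10 g, lying loose on the bottom of the cup; origin at its middle.
Mind the look-alikes: they are no part of the job. There is more than one size of the cup; the one meant has the size given above.

How it is judged:
By the outcome, as a careful person would: the job done as asked, in the order asked, and still so for the second after the job is handed in, while the arm keeps its last pose, push and grip.
It also fails if it takes over 45 s, if anything falls off the work surface, if the arm or the gripper's body presses on something with over 40 N, if the wrist force passes 120 N, or if a joint passes its speed limit or range.

## Working session

There is one attempt and no reset: what is moved stays moved. The work goes in short steps, Python scripts to look and compute and a shell command to move; the robot and the scene stay as the last step left them, time stands still between calls to the robot, and variables do not carry over. Pictures are saved under pics/ and viewed, about 8 in all and at most 12, crops included, and the job is handed in when it is done.

```bash
mkdir -p pics; cat > h.py <<'E'
from plant import manip
import numpy as np, cv2
def ray(name,u,v,z,c=None):
    c=c or manip.calibration(name); T=np.array(c["cam_to_world"])
    d=T[:3,:3]@np.array([(u-c["cx"])/c["fx"],-(v-c["cy"])/c["fy"],-1]); o=T[:3,3]
    return o+d*(z-o[2])/d[2]
def proj(name,p,c=None):
    c=c or manip.calibration(name); T=np.array(c["cam_to_world"])
    q=T[:3,:3].T@(np.array(p)-T[:3,3]); return c["cx"]+c["fx"]*q[0]/-q[2], c["cy"]-c["fy"]*q[1]/-q[2]
def snap(name,fn,crop=None,s=1):
    im=cv2.cvtColor(manip.grab_frame(name),cv2.COLOR_RGB2BGR); cv2.imwrite("pics/raw_"+fn,im)
    if crop: a,b,c,d=crop; im=im[b:d,a:c]
    cv2.imwrite("pics/"+fn,cv2.resize(im,None,fx=s,fy=s)); return im
E
python3 - <<'E'
from h import *
snap("scene","s0.png",s=1.5);snap("top","t0.png",s=1.5)
for n in("scene","top"):print(manip.calibration(n))
print(manip.state(), manip.tcp_to_tips)
E
```

```text
{'fx': 377.33872081559196, 'fy': 377.33872081559196, 'cx': 260.44040357588443, 'cy': 196.08616535981974, 'cam_to_world': array([[-0.23104743, -0.81234005,  0.5354631 ,  1.09059528],
       [ 0.97291415, -0.19710365,  0.12078167,  0.1038797 ],
       [ 0.00742594,  0.54886592,  0.83587742,  0.86644033],
       [ 0.        ,  0.        ,  0.        ,  1.        ]])}
{'fx': 404.04480686092063, 'fy': 404.04480686092063, 'cx': 258.97843074363084, 'cy': 187.0457813015201, 'cam_to_world': array([[ 0.01567384,  0.98041614, -0.1963123 ,  0.4261531 ],
       [-0.99974689,  0.01219763, -0.01890417, -0.02716791],
       [-0.01613941,  0.19655891,  0.98035918,  0.97263894],
       [ 0.        ,  0.        ,  0.        ,  1.        ]])}
{'time': 0.1, 'joint_pos': array([ 1.17297480e+00,  5.33006671e-02,  1.61417577e+00,  3.00783992e-06,
        1.47602179e+00, -1.18972964e-01]), 'joint_vel': array([ 0.00175305, -0.00151439, -0.00383169,  0.00039741, -0.00038781,
        0.00148702]), 'joint_efforts': array([-9.84335088e-05, -3.94903028e+01, -3.71363497e+01, -1.49230427e-04,
        3.85073581e-03,  1.21732231e-05]), 'tool_pos': array([0.17180401, 0.60036542, 0.25216844]), 'tool_rot': array([ 4.77903087e-04,  7.98513617e-01,  6.01975993e-01, -8.24263474e-04]), 'contact_force': array([ 0.25128045,  0.44239348, -0.41387785]), 'ft_torque': array([ 0.04483016, -0.01412891,  0.05735683]), 'gripper_width': 1.0014247883357017} 0.022
```

View pics/s0.png

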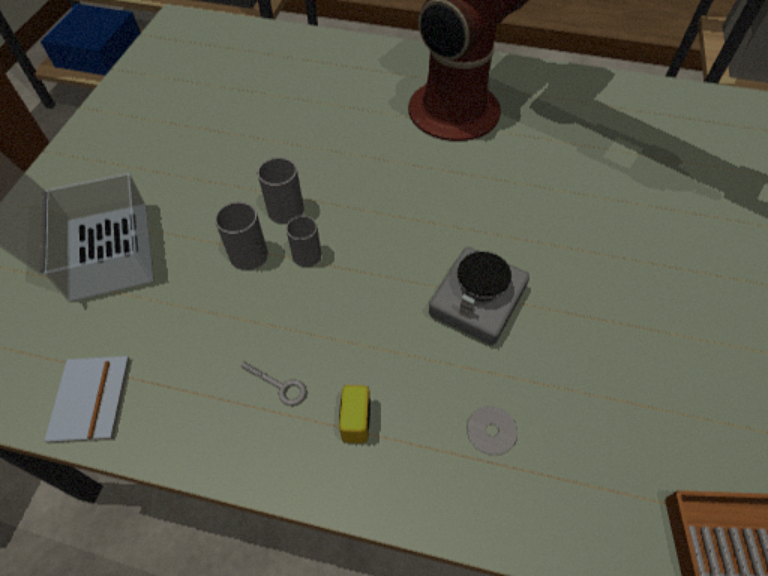

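View pics/t0.png

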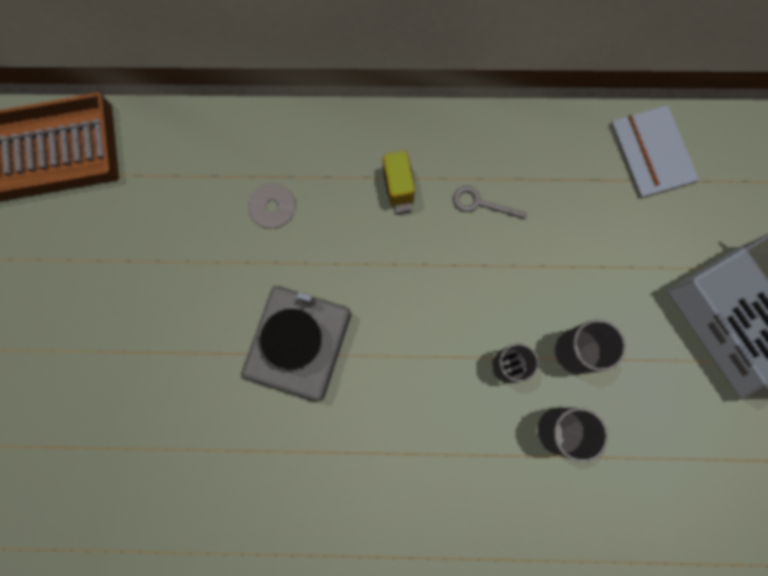

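```bash
python3 - <<'E'
from h import *
t=cv2.imread("pics/raw_t0.png");s=cv2.imread("pics/raw_s0.png")
a=cv2.resize(t[195:325,315:435],None,fx=3.2,fy=3.2,interpolation=cv2.INTER_CUBIC)
b=cv2.resize(t[180:275,155:240],None,fx=4.37,fy=4.37,interpolation=cv2.INTER_CUBIC)[:416]
b=cv2.copyMakeBorder(b,0,416-b.shape[0],0,0,cv2.BORDER_CONSTANT)
cv2.imwrite("pics/c1.png",np.hstack([np.clip(a*1.6,0,255),np.clip(b*1.6,0,255)]))
for nm,u,v,r,z in(("small",517,362,21,.085),("A",600,345,25,.1),("B",580,435,26,.1)):
    print(nm,ray("top",u/1.5,v/1.5,z).round(4),(ray("top",(u+r)/1.5,v/1.5,z)-ray("top",(u-r)/1.5,v/1.5,z)).round(3)[1])
print("scene small",ray("scene",303/1.5,227/1.5,.085), ray("scene",484/1.5,275/1.5,.095))
# pad by dark mask
g=cv2.cvtColor(t,cv2.COLOR_BGR2GRAY)[180:275,155:240]
n,l,st,ce=cv2.connectedComponentsWithStats((g<40).astype(np.uint8))
i=1+st[1:,4].argmax();c=ce[i]+[155,180];print(c,st[i],ray("top",*c,.095))
g=cv2.cvtColor(s,cv2.COLOR_BGR2GRAY)[160:210,295:350]
n,l,st,ce=cv2.connectedComponentsWithStats((g<40).astype(np.uint8))
i=1+st[1:,4].argmax();c=ce[i]+[295,160];print(c,st[i],ray("scene",*c,.095))
print("post",ray("top",305/1.5,297/1.5,.099))
E
```

```text
small [ 0.4858 -0.1983  0.085 ] -0.061
A [ 0.5107 -0.3143  0.1   ] -0.071
B [ 0.3852 -0.2801  0.1   ] -0.072
scene small [ 0.48722909 -0.19459092  0.085     ] [0.52246785 0.13507222 0.095     ]
[193.27353178 225.89782784] [  18   27   41   39 1243] [0.51376315 0.13161164 0.095     ]
[322.3652968 183.293379 ] [ 10   8  36  34 876] [0.52252465 0.13431992 0.095     ]
post [0.57501294 0.11164095 0.099     ][ WARN:0@0.094] global loadsave.cpp:1063 imwrite_ Unsupported depth image for selected encoder is fallbacked to CV_8U.
```

View pics/c1.png

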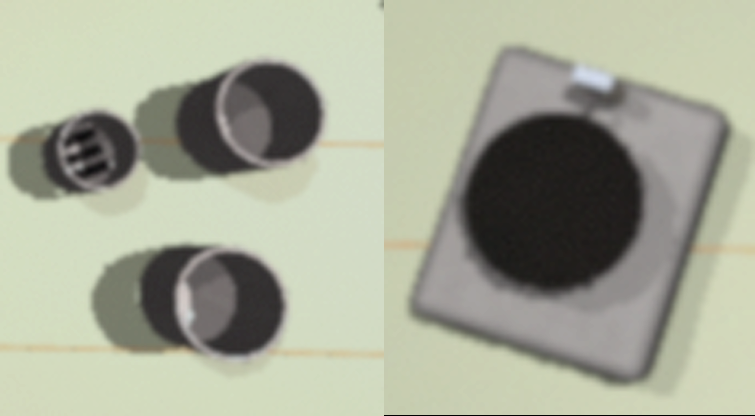

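The candidates for the cup, in top image pixels, are the small cup at (345,242), cup A at (400,230) and cup B at (387,290). The close crop shows only the small one holds anchors. Its rim measures about 56 mm and the others about 71 mm, so I choose the small one, at about (0.486, -0.198). The pad is at about (0.515, 0.132).

```bash
python3 -m pendant '{"linear":[[-26.9,33.5,0],[-26.9,33.5,0],[-26.9,33.5,0],[-26.9,33.5,0],[-26.9,33.5,0],[-26.9,33.5,0],[-26.9,33.5,0],[-26.9,33.5,0],[-26.9,33.5,0],[-26.9,33.5,0]],"rotation":[[0,0,0],[0,0,0],[0,0,0],[0,0,0],[0,0,0],[0,0,0],[0,0,0],[0,0,0],[0,0,0],[0,0,0]],"grip":[0,0,0,0,0,0,0,0,0,0]}'
```

```text
time: 0.93
tool_pos: [0.413, 0.2587, 0.253]
tool_rot: [-0.0, 0.798, 0.602, -0.0]
contact_force: [0.6, -0.3, -0.4]
gripper_width: 1.0
```

```bash
python3 - <<'E'
from h import *
c=manip.calibration("wrist");snap("wrist","w0.png");np.save("w0.npy",c,allow_pickle=True);print(np.array(c["cam_to_world"]).round(3),proj("wrist",[.515,.132,.095],c))
E
python3 -m pendant '{"linear":[[-41.8,19.6,0],[-41.8,19.6,0],[-41.8,19.6,0],[-41.8,19.6,0],[-41.8,19.6,0],[-41.8,19.6,0],[-41.8,19.6,0],[-41.8,19.6,0],[-41.8,19.6,0],[-41.8,19.6,0]],"rotation":[[0,0,0],[0,0,0],[0,0,0],[0,0,0],[0,0,0],[0,0,0],[0,0,0],[0,0,0],[0,0,0],[0,0,0]],"grip":[0,0,0,0,0,0,0,0,0,0]}'
```

```text
[[ 0.275 -0.912 -0.304  0.334]
 [ 0.962  0.261  0.086  0.283]
 [ 0.001 -0.316  0.949  0.375]
 [ 0.     0.     0.     1.   ]] (np.float64(160.2102257376079), np.float64(305.8434151828861))
time: 1.82
tool_pos: [0.4785, -0.1526, 0.253]
tool_rot: [-0.0, 0.799, 0.602, 0.0]
contact_force: [0.2, 0.5, 0.4]
gripper_width: 1.002
```

```bash
python3 -m pendant '{"linear":[[-4.1,1.9,0],[-4.1,1.9,1],[-4.1,1.9,3],[-4.1,1.9,4],[-4.1,1.9,4],[-4.1,1.9,4],[-4.1,1.9,4],[-4.1,1.9,4],[-4.1,1.9,4],[-4.1,1.9,4]],"rotation":[[0,0,0],[0,0,0],[0,0,0],[0,0,0],[0,0,0],[0,0,0],[0,0,0],[0,0,0],[0,0,0],[0,0,0]],"grip":[0,0,0,0,0,0,0,0,0,0]}'
python3 - <<'E'
from h import *
print(manip.state()["tool_pos"])
c=manip.calibration("wrist");snap("wrist","w1.png");np.save("w1.npy",c,allow_pickle=True)
a=cv2.imread("pics/raw_w0.png");b=cv2.imread("pics/raw_w1.png")
cv2.imwrite("pics/w01.png",cv2.resize(np.clip(np.hstack([a,b])*1.0,0,255).astype(np.uint8),(800,300)))
cv2.imwrite("pics/w1x.png",cv2.resize(b,None,fx=1.5,fy=1.5))
print(proj("wrist",[.486,-.1975,.085],c))
E
```

```text
time: 2.65
tool_pos: [0.4862, -0.1953, 0.2143]
tool_rot: [0.001, 0.798, 0.602, 0.0]
contact_force: [0.9, 0.0, 0.2]
gripper_width: 1.0
[ 0.48619658 -0.19526471  0.21428981]
(np.float64(248.65893505679327), np.float64(191.64806461294555))
```

View pics/w01.png

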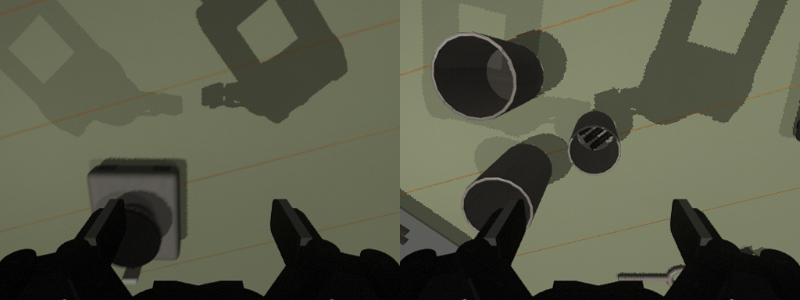

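Left is the shaker at about (135,235). Right is the target cup with its anchors, rim at wrist pixel (248,191) against a prediction of (248.7,191.6), so the position is confirmed. I'll triangulate the two neighbouring cups for clearance.

```bash
python3 - <<'E'
from h import *
c=np.load("w1.npy",allow_pickle=True).item()
for nm,w,t in(("A",((501-400)*1.28,206*1.28),(399.4,230)),("B",((474-400)*1.28,76*1.28),(387.5,290)),("S",(248.3,190.7),(345.6,241.9))):
    for z in(.085,.1,.12,.13,.14):
        p=ray("top",*t,z);q=ray("wrist",*w,z,c);print(nm,z,p.round(3),q.round(3),np.linalg.norm(p-q).round(3))
E
```

```text
A 0.085 [ 0.512 -0.318  0.085] [ 0.521 -0.317  0.085] 0.009
A 0.1 [ 0.511 -0.313  0.1  ] [ 0.514 -0.308  0.1  ] 0.006
A 0.12 [ 0.509 -0.306  0.12 ] [ 0.505 -0.297  0.12 ] 0.011
A 0.13 [ 0.508 -0.303  0.13 ] [ 0.501 -0.291  0.13 ] 0.014
A 0.14 [ 0.507 -0.3    0.14 ] [ 0.496 -0.285  0.14 ] 0.018
B 0.085 [ 0.385 -0.286  0.085] [ 0.384 -0.287  0.085] 0.001
B 0.1 [ 0.385 -0.282  0.1  ] [ 0.385 -0.28   0.1  ] 0.002
B 0.12 [ 0.386 -0.276  0.12 ] [ 0.387 -0.271  0.12 ] 0.006
B 0.13 [ 0.387 -0.273  0.13 ] [ 0.388 -0.266  0.13 ] 0.007
B 0.14 [ 0.387 -0.27   0.14 ] [ 0.389 -0.261  0.14 ] 0.009
S 0.085 [ 0.485 -0.2    0.085] [ 0.485 -0.198  0.085] 0.003
S 0.1 [ 0.484 -0.197  0.1  ] [ 0.48  -0.196  0.1  ] 0.003
S 0.12 [ 0.482 -0.193  0.12 ] [ 0.474 -0.194  0.12 ] 0.008
S 0.13 [ 0.482 -0.192  0.13 ] [ 0.471 -0.193  0.13 ] 0.011
S 0.14 [ 0.481 -0.19   0.14 ] [ 0.468 -0.192  0.14 ] 0.013
```

```bash
python3 -m pendant '{"linear":[[-0.3,0,3],[-0.3,0,6],[-0.3,0,9],[-0.3,0,12],[-0.3,0,14],[-0.3,0,15.4],[-0.3,0,15.4],[-0.3,0,15.4],[-0.3,0,15.4],[-0.3,0,15.4]],"rotation":[[0,0,0],[0,0,0],[0,0,0],[0,0,0],[0,0,0],[0,0,0],[0,0,0],[0,0,0],[0,0,0],[0,0,0]],"grip":[0,0,0,0,0,0,0,0,0.2,0.4]}'
python3 -m pendant '{"linear":[[0,0,0],[0,0,0],[0,0,0],[0,0,0],[0,0,0],[0,0,0],[0,0,0],[0,0,0],[0,0,0],[0,0,0]],"rotation":[[0,0,0],[0,0,0],[0,0,0],[0,0,0],[0,0,0],[0,0,0],[0,0,0],[0,0,0],[0,0,0],[0,0,0]],"grip":[0.6,0.8,1,1,1,1,1,1,1,1]}'
```

```text
time: 3.53
tool_pos: [0.4862, -0.199, 0.0612]
tool_rot: [0.002, 0.798, 0.602, 0.001]
contact_force: [0.5, 0.6, -0.1]
gripper_width: 0.749
time: 4.37
tool_pos: [0.4864, -0.1992, 0.0614]
tool_rot: [0.002, 0.799, 0.602, 0.001]
contact_force: [-0.1, -1.2, 5.8]
gripper_width: 0.634
```

```bash
python3 -m pendant '{"linear":[[0,0,-1],[0,0,-3],[0,0,-5],[0,0,-7],[0,0,-9],[0,0,-11],[0,0,-13],[0,0,-14],[0,0,-15],[0,0,-15]],"rotation":[[0,0,0],[0,0,0],[0,0,0],[0,0,0],[0,0,0],[0,0,0],[0,0,0],[0,0,0],[0,0,0],[0,0,0]],"grip":[1,1,1,1,1,1,1,1,1,1]}'
python3 - <<'E'
from h import *
snap("scene","s1.png",crop=(130,60,370,260),s=3)
E
```

```text
time: 5.2
tool_pos: [0.4856, -0.1986, 0.2114]
tool_rot: [0.001, 0.798, 0.602, 0.001]
contact_force: [-0.3, -0.0, -1.2]
gripper_width: 0.636
```

View pics/s1.png

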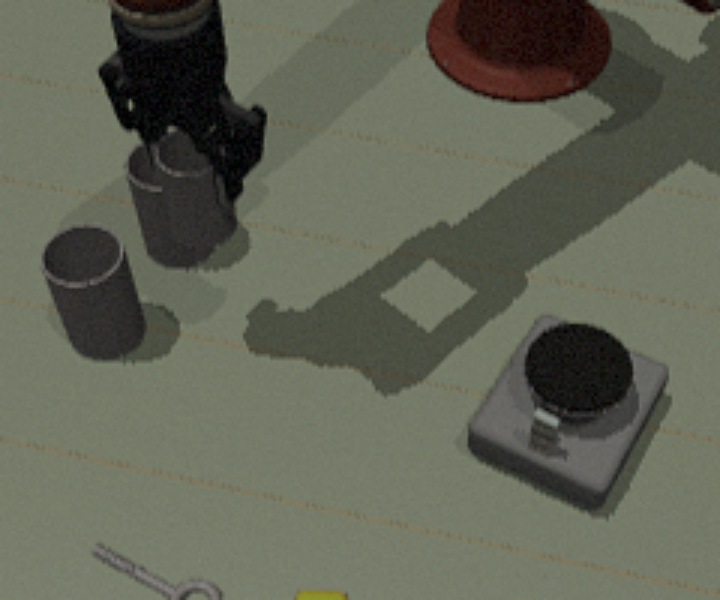

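The cup is held upright at about (185,180), and its neighbours are undisturbed. The pad's face is centred at about (579,365), which puts it near (0.517, 0.132). I'll carry the cup over.

```bash
python3 -m pendant '{"linear":[[1.5,-0.3,0],[4.5,-0.8,0],[8,-1.5,0],[12,-2.2,0],[16,-3,0],[20,-3.7,0],[24,-4.5,0],[27.5,-5.1,0],[30,-5.6,0],[31.5,-5.9,0]],"rotation":[[0,0,0],[0,0,0],[0,0,0],[0,0,0],[0,0,0],[0,0,0],[0,0,0],[0,0,0],[0,0,0],[0,0,0]],"grip":[1,1,1,1,1,1,1,1,1,1]}'
python3 -m pendant '{"linear":[[1,-0.2,0],[1.1,-0.2,0.5],[1.1,-0.2,1],[1.1,-0.2,1.5],[1.1,-0.2,2],[1.1,-0.2,2.5],[1.1,-0.2,3],[1.1,-0.2,3],[1.1,-0.2,3],[1.1,-0.2,3]],"rotation":[[0,0,0],[0,0,0],[0,0,0],[0,0,0],[0,0,0],[0,0,0],[0,0,0],[0,0,0],[0,0,0],[0,0,0]],"grip":[1,1,1,1,1,1,1,1,1,1]}'
python3 - <<'E'
from h import *
print(manip.state()["tool_pos"],manip.state()["contact_force"],manip.state()["tool_rot"])
a=snap("scene","s2.png",crop=(260,100,380,220),s=4);b=snap("top","t2.png",crop=(135,165,255,285),s=1)
c=cv2.imread("pics/s2.png");d=cv2.resize(b,(320,320));d=cv2.copyMakeBorder(d,0,160,0,0,0)
cv2.imwrite("pics/s2t2.png",np.clip(np.hstack([c,d]).astype(float)*1.5,0,255).astype(np.uint8))
E
```

```text
time: 6.08
tool_pos: [0.5137, 0.1236, 0.2072]
tool_rot: [-0.001, 0.798, 0.603, -0.001]
contact_force: [-0.6, 0.8, -1.8]
gripper_width: 0.632
time: 6.92
tool_pos: [0.5162, 0.1318, 0.1795]
tool_rot: [0.0, 0.799, 0.602, 0.0]
contact_force: [-0.3, -0.7, -1.0]
gripper_width: 0.629
[0.51619934 0.13178204 0.17954428] [-0.29291252 -0.6865189  -0.9571053 ] [1.18097839e-04 7.98594108e-01 6.01869924e-01 1.75795570e-04]
```

View pics/s2t2.png

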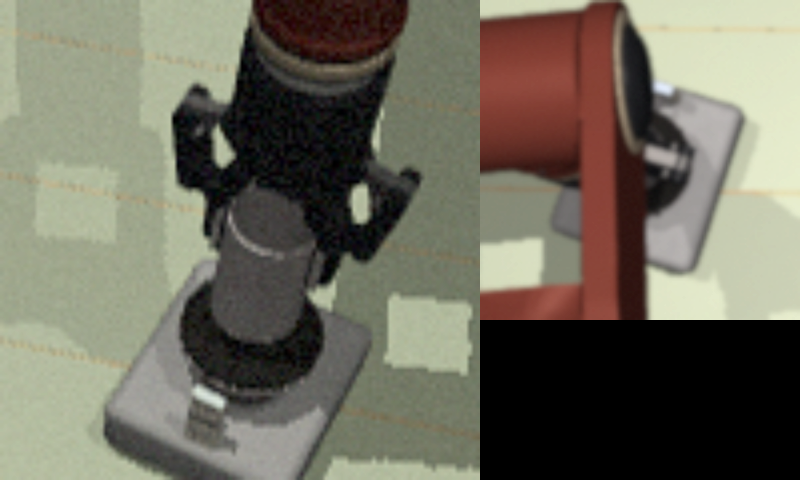

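```bash
python3 - <<'E'
from h import *
f=lambda p:((np.array(proj("scene",p))-[260,100])*4).round(1)
print("cup bottom",f([.5162,.1318,.118]),"rim",f([.5162,.1318,.203]))
for x,y in((.517,.132),(.517,.134),(.520,.132),(.513,.132)):
  e=np.array([f([x+.045*np.cos(a),y+.045*np.sin(a),.095]) for a in np.linspace(0,6.28,60)]);print(x,y,f([x,y,.095]),e.min(0),e.max(0))
E
```

```text
cup bottom [252.3 302.7] rim [274.1 213.9]
0.517 0.132 [247.1 325.5] [175.4 268.7] [319.  385.3]
0.517 0.134 [250.2 326.1] [178.5 269.2] [322.2 386. ]
0.52 0.132 [246.4 329.3] [174.6 272.3] [318.5 389.3]
0.513 0.132 [248.  320.5] [176.4 263.9] [319.8 380. ]
```

The cup sits over the pad to within about 1–2 mm once the shared scene camera bias is cancelled. I'll lower it until it touches.

```bash
python3 -m pendant '{"linear":[[0,0,0.6],[0,0,1.2],[0,0,1.6],[0,0,1.8],[0,0,2],[0,0,2.2],[0,0,2.3],[0,0,2.4],[0,0,2.4],[0,0,2.4]],"rotation":[[0,0,0],[0,0,0],[0,0,0],[0,0,0],[0,0,0],[0,0,0],[0,0,0],[0,0,0],[0,0,0],[0,0,0]],"grip":[1,1,1,1,1,1,1,1,1,1]}'
```

```text
time: 7.85
tool_pos: [0.5161, 0.1319, 0.1559]
tool_rot: [0.0, 0.799, 0.602, -0.0]
contact_force: [-3.5, -1.3, 3.8]
gripper_width: 0.635
```

```bash
python3 -m pendant '{"linear":[[0,0,0.3],[0,0,0.7],[0,0,1.1],[0,0,1.5],[0,0,1.9],[0,0,2.2],[0,0,2.4],[0,0,2.6],[0,0,2.7],[0,0,2.7]],"rotation":[[0,0,0],[0,0,0],[0,0,0],[0,0,0],[0,0,0],[0,0,0],[0,0,0],[0,0,0],[0,0,0],[0,0,0]],"grip":[1,1,1,1,1,1,1,1,1,1]}'
```

```text
time: 8.68
tool_pos: [0.5167, 0.132, 0.1297]
tool_rot: [0.0, 0.798, 0.602, 0.001]
contact_force: [-5.0, -1.7, 10.9]
gripper_width: 0.635
```

```bash
python3 -m pendant '{"linear":[[0,0,0.15],[0,0,0.3],[0,0,0.4],[0,0,0.5],[0,0,0.5],[0,0,0.5],[0,0,0.5],[0,0,0.5],[0,0,0.5],[0,0,0.5]],"rotation":[[0,0,0],[0,0,0],[0,0,0],[0,0,0],[0,0,0],[0,0,0],[0,0,0],[0,0,0],[0,0,0],[0,0,0]],"grip":[1,1,1,1,1,1,1,1,1,1]}'
python3 - <<'E'
from h import *
s=manip.state();print(s["tool_pos"],s["contact_force"],s["ft_torque"])
a=snap("scene","s3.png",crop=(260,100,380,220),s=5)
E
```

```text
time: 9.52
tool_pos: [0.5168, 0.132, 0.1263]
tool_rot: [0.0, 0.798, 0.602, 0.0]
contact_force: [-9.0, -1.4, 17.4]
gripper_width: 0.63
[0.51679951 0.13198093 0.12631195] [-9.022792   -1.36039658 17.35577685] [-0.26285888  1.54180352  0.02388495]
```

View pics/s3.png

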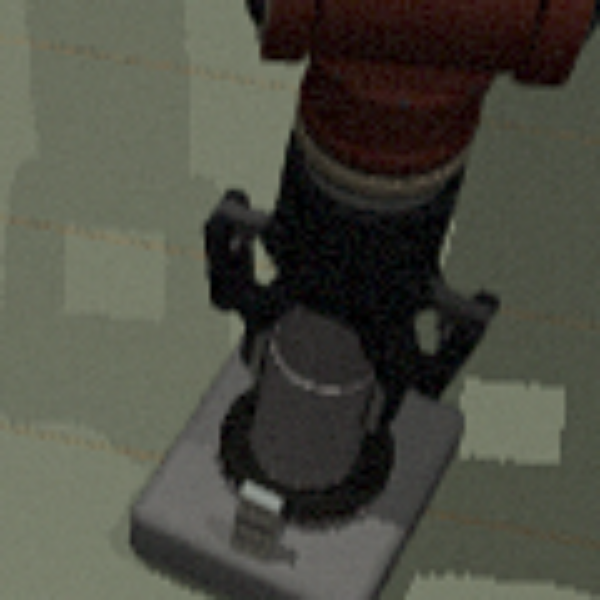

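```bash
python3 -m pendant '{"linear":[[0,0,0.1],[0,0,0.15],[0,0,0.15],[0,0,0.15],[0,0,0.15],[0,0,0.15],[0,0,0.15],[0,0,0.15],[0,0,0.15],[0,0,0.15]],"rotation":[[0,0,0],[0,0,0],[0,0,0],[0,0,0],[0,0,0],[0,0,0],[0,0,0],[0,0,0],[0,0,0],[0,0,0]],"grip":[1,1,1,1,1,1,1,1,1,1]}'
```

```text
time: 10.4
tool_pos: [0.5169, 0.132, 0.1263]
tool_rot: [0.0, 0.798, 0.602, 0.0]
contact_force: [-12.5, -3.1, 24.7]
gripper_width: 0.634
```

The stop is confirmed: z stayed at 0.1263 while the force rose by 7 N. I'll ease up 15 mm to z of about 0.1413.

```bash
python3 -m pendant '{"linear":[[0,0,-0.3],[0,0,-0.6],[0,0,-0.9],[0,0,-1.2],[0,0,-1.4],[0,0,-1.6],[0,0,-1.75],[0,0,-1.85],[0,0,-1.85],[0,0,-1.85]],"rotation":[[0,0,0],[0,0,0],[0,0,0],[0,0,0],[0,0,0],[0,0,0],[0,0,0],[0,0,0],[0,0,0],[0,0,0]],"grip":[1,1,1,1,1,1,1,1,1,1]}'
python3 - <<'E'
from h import *
a=snap("scene","s4.png",crop=(270,130,370,220),s=6)
s=manip.state();print(s["time"],s["tool_pos"],s["contact_force"],s["ft_torque"])
E
```

```text
time: 11.23
tool_pos: [0.5166, 0.132, 0.1413]
tool_rot: [0.0, 0.798, 0.602, 0.001]
contact_force: [-3.0, -0.8, 7.5]
gripper_width: 0.633
11.2833 [0.51658053 0.1320064  0.1413297 ] [-4.29048453 -0.09160467  8.79645705] [-0.0780586   0.55824464  0.07360121]
```

View pics/s4.png

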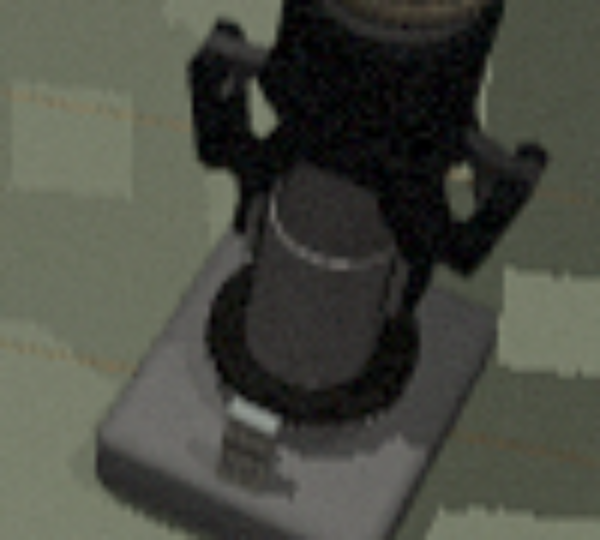

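Both ends of travel (contact at about 0.156, stop at 0.1263) agree on a half-travel z of about 0.1413. The force of about 9 N matches too, and the cup is upright and centred. I'll hold it for one more call, then hand in.

```bash
python3 -m pendant '{"linear":[[0,0,0],[0,0,0],[0,0,0],[0,0,0],[0,0,0],[0,0,0],[0,0,0],[0,0,0],[0,0,0],[0,0,0]],"rotation":[[0,0,0],[0,0,0],[0,0,0],[0,0,0],[0,0,0],[0,0,0],[0,0,0],[0,0,0],[0,0,0],[0,0,0]],"grip":[1,1,1,1,1,1,1,1,1,1]}'
python3 -c "
from plant import manip
s=manip.state();print(s['tool_pos'],s['contact_force']);print(manip.job_done())"
```

```text
time: 12.12
tool_pos: [0.5166, 0.132, 0.1413]
tool_rot: [0.0, 0.798, 0.602, 0.001]
contact_force: [-4.8, -1.1, 8.3]
gripper_width: 0.632
[0.51658711 0.13202373 0.14128288] [-4.84330166 -1.0548535   8.34734756]
the job is handed in; nothing more can be done
None
```

The job is done and handed in at about 12 s of robot time. I picked up the 56 mm cup holding the anchors and set it on the middle of the pad. I pressed the pad onto its stop for a little over a second, then eased up to half travel. The arm is still gripping the cup and holding the pad there.

- **Full press:** the tool stayed at z = 0.1263 while the push rose from 17 to 25 N, so the pad was on its stop.
- **Half travel:** the tool held steady at z = 0.1413, 15 mm above the stop and about 15 mm below first contact. The upward force was about 8.3 N, or roughly 9.6 N after correcting the reading for the cup's weight, against 9 N expected.
- **Placement:** the last picture shows the cup upright and centred on the pad, to within my estimate of about 2 mm.
- **What disagreed:** the scene camera puts things about 4 mm off from the arm's own position. The offset was much the same for cup and pad, so I cancelled it out. There was also a sideways force of 4–12 N while pressing, most likely from the arm flexing.
- **Not checked:** I did not look inside the cup after lifting it, or take a last picture of the eye bolt, tape measure and washer. The arm's path stayed well clear of all three.

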